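# Set the transport lock of the paint shaker

## Robot

A 6-joint arm with a two-finger parallel gripper is mounted at the origin on a cart in front of the work surface, level with it; the furniture and walls round the work are solid. World frame = base frame: x ahead of the robot, y to its left, z up, the work surface at z = 0. Lengths are in m, angles in rad, forces in N, time in s.
With the tool pointing down it reaches from about 0.375 to 0.975 m from the base axis. Payload 3.8 kg.
Tool frame: the origin (TCP) lies at the very end of the fingers, on their centre line; the grasp point (between the pads) lies 19 mm behind it (bot.tcp_to_grasp is the z of the grasp point in the tool frame, in m); z points along the fingers, y is the direction in which the jaws open and shut (so a half turn about z gives the same grasp; the last joint's range is limited). The gripper opens to 85 mm and grips with 20 to 120 N. Pads are 22 mm wide; open, the fingers measure 114 mm over their backs; the gripper's body (76 mm by 85 mm) begins 54 mm behind the grasp point. The pads swing forward as they close: fully open they stand 13 mm farther back than shut.
Start: joints at [1.19, 0.264, 1.604, -0, 1.274, -0.037], TCP at [0.228, 0.635, 0.231] pointing down, gripper open.
Joint ranges: [-2.63, 2.63], [-0.94, 2.18], [0.31, 2.57], [-1.31, 4.45], [0, 2.66], [-2.55, 2.55]. Speed limits (rad/s): [2.57, 2.57, 3.14, 3.14, 3.14, 3.14].

## Interface

Orientations are given as a rotation vector (axis times angle).
In Python, from workcell import status, vision, job, bot gives the robot as it stands.
- The arm moves only by the tool apply_moves, never from a script. Its argument "deltas" is a list of rows, each a list of 7 numbers: the shift along the tool's x, y, z in m, then the turn, a rotation vector about the tool's x, y, z in rad, then the closure, from 0 (fully open) to 1 (shut). In form: [[x, y, z, rx, ry, rz, jaw], ...]. A call has 1 to 8 rows; each row is the pose to reach, as a shift and turn from the pose commanded when the call began, along the tool's axes at that moment; what a row does not reach only later rows make up. A row lasts 1/12 s, in which the tool goes at most 41.7 mm and 7.16 degrees, less where a joint would pass 70% of its speed; a pose out of reach is approached as far as the arm can. A call with a gripper value outside its range is refused whole. The fingers move at their own pace and stop on an object; "squeeze" is the grip in N (left out, the last holds). Time passes only in rows, so rows that repeat a pose let the fingers close. It gives the time, the measured TCP pose, the force and the opening at its end, in the units of the state.
- status.read_state(): the state, without advancing time (a new reading comes with each control period).
- vision.read_camera(name): name is "side" or "top"; returns the picture (420x560x3 uint8, red, green, blue); there is no depth.
- vision.get_calibration(name): a dict with "fov_y" (degrees; the focal length in pixels is half the picture's height over the tangent of half this angle, whatever the lens; pixels are square), "cx", "cy" (the principal point, pixels), "R" (3x3) and "t" (3): a world point X has camera coordinates R X + t. Camera axes: x right, y down, z forward; pixel columns grow to the right and rows downward; lengths in m; the calibration is good to about 2 mm. A picture is of the moment at which its call begins. get_calibration takes no time and is no camera call.
- job.finish_job(): hands the job in, once; it reports no verdict.
The state is a dict: "time": time; "q": joint angles; "joint_vel": joint speeds; "joint_torque": joint torques, N m; "tool_pos": TCP position; "tcp_rot": TCP orientation; "wrist_force": force on the tool from outside, world axes, zero at the start; "torque": the same for the moment, N m; "width": opening from 0.0 (shut) to 1.0 (fully open).
Only numpy, scipy, OpenCV 4.12 (cv2) and the standard library are available. Lean on these libraries where they do the work, as an engineer would, in place of code of your own. Each camera call takes 0.05 s, during which the arm holds its last target. There are 200 camera calls.

## Task

The bench paint shaker is about to be moved, so set its transport lock: on the deck in front of the tin, slide the straight black bar grip along its slot, towards the tin platform, until it is fully home against its end stop, and let go. Do not shift the round knob of the speed slide beside it, and leave the tin standing undisturbed on the platform.

Things in the scene. Friction and masses are not known exactly. Their poses are not given: they have to be found in the camera images.
- lock (a joint): Travel of the transport lock grip in m: 0 is against the stop at the robot's side, 0.100 is fully home against the far stop, towards the tin platform. It starts somewhere between 0 and 0.04. Dry friction of about 3 N, no spring: it stays where it is left.
- lock_grip (a point): Centre of the lock grip: upright black bar, 36 mm across the slot, 14 along it, 40 tall, with a flat 12 mm steel bolt at its foot. x points along the slot towards locked (level, within 0.3 rad of straight ahead), z up. A fixed plate lies 20 mm below this point. Stop blocks and a wire loop at the plate's ends: under 13 mm high, narrower than the bar. May be left or right of the speed slide.
- speed_grip (a point): Centre of the speed slide's grip: a black round mushroom knob, 34 mm across, 40 mm tall, in a like, parallel slot 120 mm to the side of the lock slide's, anywhere along its 100 mm travel. Not to be moved. Axes as for the lock grip.
- tin_mid (a point): Centre (half-way up) of the small closed paint tin, 68 mm in diameter and 62 mm tall, standing loose on the low sprung platform behind the deck; its top is about 112 mm above the worktop, a little below the tops of the two grips (about 121 mm).
Things that resemble listed ones, but are neither listed nor needed, are in the scene too. What is shaped like the part that bears tin_mid but orange or turquoise is not meant.

How it is judged:
At the end, for the whole second after the job is handed in: The lock grip is at rest within 10 mm of its far end stop, the speed knob is within 15 mm of where it was, and the tin stands upright (within 10 degrees) within 20 mm of where it was (value of joint lock above 0.09 m and velocity of joint lock below 0.01 m/s and distance of speed_grip from where it was at the start of the episode below 0.015 m and distance of tin_mid from where it was at the start of the episode below 0.02 m and angle between tin_mid's own z axis and vertical below 0.17 rad); the robot touches nothing.
It fails at once if the speed knob is shifted by more than 15 mm (distance of speed_grip from where it was at the start of the episode above 0.015 m).
It fails at once if the tin is shifted by more than 20 mm (distance of tin_mid from where it was at the start of the episode above 0.02 m).
It also fails if it takes over 32 s, if anything falls off the work surface, if the arm or the gripper's body presses on something with over 40 N, if the wrist force passes 120 N, or if a joint passes its speed limit or range.

## Working session

There is one attempt and no reset: what is moved stays moved. The work goes in short steps, Python scripts to look and compute and a tool call to move; the robot and the scene stay as the last step left them, time stands still between calls to the robot, and variables do not carry over. Pictures are saved under pics/ and viewed, about 8 in all and at most 12, crops included, and the job is handed in when it is done.

Besides the shell and the picture viewer there is one more tool, called after ">>>" as name(argument=value, ...), one argument or row to a line, values as JSON. apply_moves: Moves the arm, as the interface text tells. Its arguments: {"type":"object","properties":{"deltas":{"type":"array","items":{"type":"array","items":{"type":"number"}}},"squeeze":{"type":"number"}},"required":["deltas"]}

```bash
mkdir -p pics; python3 - <<'E'
from workcell import status, vision
import cv2
for n in ("side","top"):
    im=vision.read_camera(n); cv2.imwrite(f"pics/{n}0.png",im[:,:,::-1])
    c=vision.get_calibration(n); print(n,c)
print(status.read_state())
E
```

```text
side {'fov_y': 44.9479643819367, 'cx': 287.2037693993656, 'cy': 207.89331699702632, 'R': array([[ 0.89407359, -0.44788119,  0.00590388],
       [-0.29940879, -0.60738808, -0.73582206],
       [ 0.3331468 ,  0.6561114 , -0.6771492 ]]), 't': array([-0.4865649 ,  0.32716141,  1.04036375])}
top {'fov_y': 53.13839069526516, 'cx': 285.9844050490325, 'cy': 208.41472305634474, 'R': array([[-2.70730459e-02, -9.99633296e-01, -5.69011748e-04],
       [-9.94210276e-01,  2.69853780e-02, -1.04008247e-01],
       [ 1.03985462e-01, -2.25010272e-03, -9.94576272e-01]]), 't': array([0.13183291, 0.59552686, 1.16947191])}
{'time': 0.1, 'q': array([ 1.19010674e+00,  2.64678234e-01,  1.60524497e+00, -1.63586921e-05,
        1.27371374e+00, -3.68892319e-02]), 'joint_vel': array([-0.00081035, -0.00288293, -0.00313816,  0.00125753, -0.000965  ,
        0.0022182 ]), 'joint_torque': array([ 3.34807837e-04, -5.16704893e+01, -3.68588018e+01,  1.55521953e-06,
        6.29248112e-03,  1.43148947e-05]), 'tool_pos': array([0.2272723 , 0.63487897, 0.23008218]), 'tcp_rot': array([-0.53730702, -3.09488765,  0.00314612]), 'wrist_force': array([ 0.42493157, -0.81376517, -0.32326474]), 'torque': array([-0.01703616,  0.01521455, -0.01779468]), 'width': 0.9981116785397499}
```

View pics/side0.png

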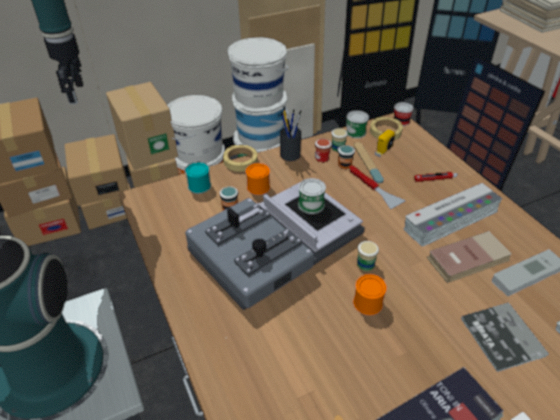

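View pics/top0.png

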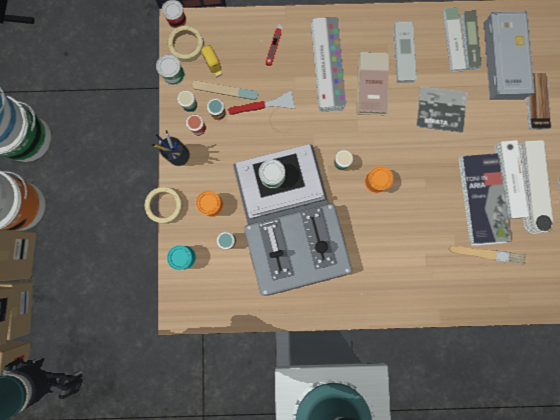

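Two candidates sit on the deck. One is at top (277,254) / side (237,214), which looks like a crosswise bar. The other is at top (321,246) / side (259,246), which looks like a round knob. An enlarged crop should confirm which is which.

```bash
python3 - <<'E'
import cv2,numpy as np
a=cv2.imread("pics/top0.png")[140:300,225:365]; b=cv2.imread("pics/side0.png")[170:300,180:370]
a=cv2.resize(a,(394,450),interpolation=cv2.INTER_CUBIC); b=cv2.resize(b,(400,274),interpolation=cv2.INTER_CUBIC)
o=np.zeros((450,794,3),np.uint8); o[:,:394]=a; o[:274,394:]=b; cv2.imwrite("pics/crop1.png",o)
E
```

```text
(no output)
```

View pics/crop1.png

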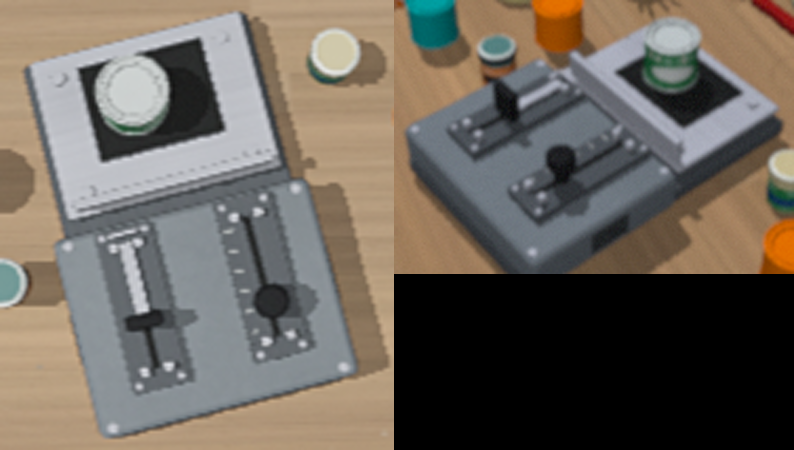

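The crop confirms it. The lock is the flat crosswise bar in the left slot (top ≈(276,254), side ≈(234,218)), with a steel bolt at its foot. The right one, top ≈(321,247), is a round knob and so the speed slide. Next I'll measure positions.

```bash
cat > h.py <<'E'
import numpy as np
from workcell import vision
from scipy.spatial.transform import Rotation as Ro
def ray(n,p):
    c=vision.get_calibration(n); f=210/np.tan(np.radians(c["fov_y"]/2))
    R,t=c["R"],c["t"]; return -R.T@t, R.T@np.array([(p[0]-c["cx"])/f,(p[1]-c["cy"])/f,1])
def plane(n,p,z):
    o,d=ray(n,p); return o+d*(z-o[2])/d[2]
def tri(a,b):
    o1,d1=ray("top",a);o2,d2=ray("side",b)
    s=np.linalg.lstsq(np.c_[d1,-d2],o2-o1,rcond=None)[0]
    p,q=o1+d1*s[0],o2+d2*s[1]; return (p+q)/2,np.linalg.norm(p-q)
E
python3 - <<'E'
from h import *
import cv2
def comps(n,x0,y0,x1,y1,th):
    g=cv2.imread(f"pics/{n}0.png")[y0:y1,x0:x1].max(2)
    k,l,s,c=cv2.connectedComponentsWithStats((g<th).astype(np.uint8))
    for i in range(1,k):
        if s[i,4]>8: print(n,th,s[i]+[x0,y0,0,0,0],(c[i]+[x0,y0]).round(1))
for th in (30,40): comps("top",262,225,345,275,th); comps("side",222,195,280,262,th)
T=lambda x,y:(225+x/2.814,140+y/2.8125)
S=lambda x,y:(180+(x-394)/2.105,170+y/2.105)
print("bar tri",tri(T(144,319),S(507,86)))
print("bar top z.121",plane("top",T(144,319),.121), plane("side",S(507,84),.121))
print("knob",tri(T(272,300),S(560,155)),plane("top",T(272,300),.121))
for nm,a,b in(("lockslot",(158,370),(126,240)),("platL",(138,390),(100,240)),("platR",(190,380),(150,228)),("speedslot",(276,340),(244,215))):
    A,B=plane("top",T(*a),.081),plane("top",T(*b),.081); d=B-A
    print(nm,A.round(3),B.round(3),np.arctan2(d[1],d[0]),np.linalg.norm(d))
print("tin",plane("top",T(133,90),.112))
E
```

```text
side 30 [229 212  10  15  95] [233.3 219.8]
side 30 [254 243  12  14  88] [259.9 250.3]
top 40 [316 241  11  11  26] [322.8 244.3]
top 40 [275 251   7   2   9] [278.3 251.6]
side 40 [228 210  11  18 135] [233. 219.]
side 40 [253 240  14  19 178] [259.3 247.8]
bar tri (array([0.47249501, 0.14443089, 0.12348959]), np.float64(0.0012323641582115648))
bar top z.121 [0.47190843 0.1446934  0.121     ] [0.47520297 0.14987431 0.121     ]
knob (array([0.48565471, 0.02512095, 0.11737116]), np.float64(0.0013914049854852357)) [0.48626827 0.02518761 0.121     ]
lockslot [0.423 0.133 0.081] [0.548 0.161 0.081] 0.21765480440585386 0.1286550916981052
platL [0.404 0.153 0.081] [0.549 0.186 0.081] 0.22653810397296933 0.14852663496604568
platR [0.413 0.103 0.081] [0.56  0.138 0.081] 0.2313313352877619 0.1509834772658104
speedslot [0.448 0.019 0.081] [0.57  0.046 0.081] 0.21658556703695006 0.12426545245121207
tin [0.68986667 0.15005231 0.112     ]
```

```bash
cat >> h.py <<'E'
from workcell import status
def delta(P,yaw):
    s=status.read_state(); R=Ro.from_rotvec(s["tcp_rot"])
    for k in (0,np.pi):
        x=np.array([np.cos(yaw+k),np.sin(yaw+k),0]); z=np.array([0,0,-1.]); G=Ro.from_matrix(np.c_[x,np.cross(z,x),z])
        print("shift",R.inv().apply(np.array(P)-s["tool_pos"]).round(4),"turn",(R.inv()*G).as_rotvec().round(3))
    print(R.as_matrix().round(2).tolist(), s["q"].round(2), s["time"])
E
python3 -c "
from h import *
delta([.443,.138,.23],.223)"
```

```text
shift [-0.3706 -0.3951  0.0009] turn [-1.000e-03  3.000e-03  2.575e+00]
shift [-0.3706 -0.3951  0.0009] turn [-0.002 -0.001 -0.567]
[[-0.94, 0.34, -0.0], [0.34, 0.94, -0.0], [0.0, -0.0, -1.0]] [ 1.19  0.26  1.61 -0.    1.27 -0.04] 0.1
```

>>> apply_moves(
  deltas=[
    [-0.37, -0.395, 0, 0, 0, -0.567, 1],
    [-0.37, -0.395, 0, 0, 0, -0.567, 1],
    [-0.37, -0.395, 0, 0, 0, -0.567, 1],
    [-0.37, -0.395, 0, 0, 0, -0.567, 1],
    [-0.37, -0.395, 0, 0, 0, -0.567, 1],
    [-0.37, -0.395, 0, 0, 0, -0.567, 1],
    [-0.37, -0.395, 0, 0, 0, -0.567, 1],
    [-0.37, -0.395, 0, 0, 0, -0.567, 1],
  ],
  squeeze=20,
)

```text
time: 0.77
tool_pos: [0.3599, 0.3278, 0.2308]
tcp_rot: [0.351, -3.122, 0.001]
wrist_force: [1.0, 0.6, 0.3]
width: -0.0
```

```bash
python3 -c "
from h import *
delta([.443,.138,.19],.223)"
```

```text
shift [-0.0389 -0.2035  0.0409] turn [ 1.000e-03 -1.000e-03 -3.141e+00]
shift [-0.0389 -0.2035  0.0409] turn [-0.    -0.     0.001]
[[-0.98, -0.22, -0.0], [-0.22, 0.98, -0.0], [0.0, -0.0, -1.0]] [ 0.69 -0.1   1.99 -0.    1.24 -1.11] 0.7667
```

Tool x now points backward along the slot, so forward is -x.

>>> apply_moves(
  deltas=[
    [-0.039, -0.203, 0.04, 0, 0, 0, 1],
    [-0.039, -0.203, 0.04, 0, 0, 0, 1],
    [-0.039, -0.203, 0.04, 0, 0, 0, 1],
    [-0.039, -0.203, 0.04, 0, 0, 0, 1],
    [-0.039, -0.203, 0.04, 0, 0, 0, 1],
    [-0.039, -0.203, 0.04, 0, 0, 0, 1],
    [-0.039, -0.203, 0.04, 0, 0, 0, 1],
    [-0.039, -0.203, 0.04, 0, 0, 0, 1],
  ],
)

```text
time: 1.43
tool_pos: [0.4426, 0.1405, 0.191]
tcp_rot: [0.347, -3.121, -0.001]
wrist_force: [-0.3, -0.3, -0.6]
width: 0.006
```

```bash
python3 - <<'E'
from h import *
import cv2
delta([.443,.138,.099],.223)
a=vision.read_camera("top")[140:300,225:365,::-1]; b=vision.read_camera("side")[120:300,180:370,::-1]
a=cv2.resize(a,(394,450),interpolation=cv2.INTER_CUBIC); b=cv2.resize(b,(400,379),interpolation=cv2.INTER_CUBIC)
o=np.zeros((450,794,3),np.uint8); o[:,:394]=a; o[:379,394:]=b; cv2.imwrite("pics/crop2.png",o)
E
```

```text
shift [ 0.0001 -0.0026  0.092 ] turn [-1.00e-03 -1.00e-03  3.14e+00]
shift [ 0.0001 -0.0026  0.092 ] turn [ 0.001 -0.001 -0.001]
[[-0.98, -0.22, -0.0], [-0.22, 0.98, 0.0], [0.0, 0.0, -1.0]] [ 0.25 -0.11  2.08  0.    1.17 -1.54] 1.4333
```

View pics/crop2.png

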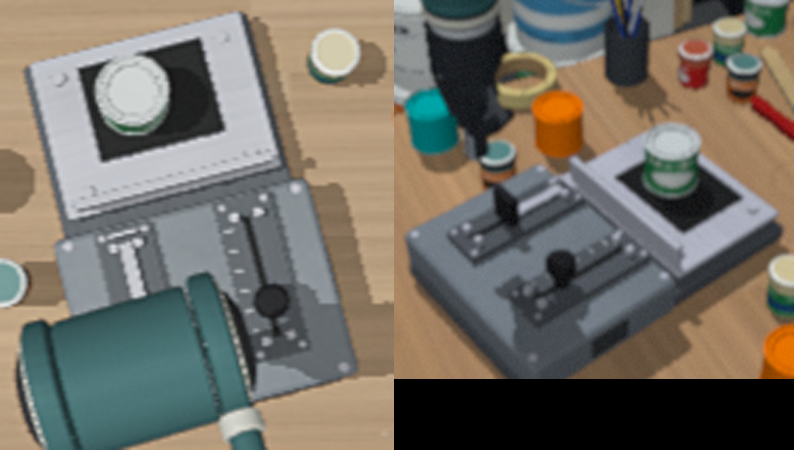

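The side view shows the fingertips at crop (480,155), above and behind the bar, and nothing has been disturbed. I'll descend in two parts, watching the force.

>>> apply_moves(
  deltas=[
    [0.006, -0.002, 0.03, 0, 0, 0, 1],
    [0.006, -0.002, 0.06, 0, 0, 0, 1],
    [0.006, -0.002, 0.08, 0, 0, 0, 1],
    [0.006, -0.002, 0.092, 0, 0, 0, 1],
    [0.006, -0.002, 0.092, 0, 0, 0, 1],
  ],
)

```text
time: 1.95
tool_pos: [0.4344, 0.1383, 0.0964]
tcp_rot: [0.354, -3.116, 0.001]
wrist_force: [-1.1, 0.2, -0.5]
width: -0.002
```

>>> apply_moves(
  deltas=[
    [-0.01, 0, 0, 0, 0, 0, 1],
    [-0.02, 0, 0, 0, 0, 0, 1],
    [-0.03, 0, 0, 0, 0, 0, 1],
    [-0.04, 0, 0, 0, 0, 0, 1],
    [-0.05, 0, 0, 0, 0, 0, 1],
    [-0.06, 0, 0, 0, 0, 0, 1],
  ],
)

```text
time: 2.45
tool_pos: [0.4975, 0.1511, 0.1]
tcp_rot: [-0.35, 3.121, 0.001]
wrist_force: [-4.8, 1.2, 2.5]
width: -0.004
```

```bash
python3 - <<'E'
from h import *
import cv2
print(status.read_state()["tool_pos"],status.read_state()["wrist_force"])
b=vision.read_camera("side")[150:280,180:370,::-1]
cv2.imwrite("pics/crop3.png",cv2.resize(b,(760,520),interpolation=cv2.INTER_CUBIC))
E
```

```text
[0.49754889 0.15112214 0.09997877] [-4.83628947  1.21147347  2.46001028]
```

View pics/crop3.png

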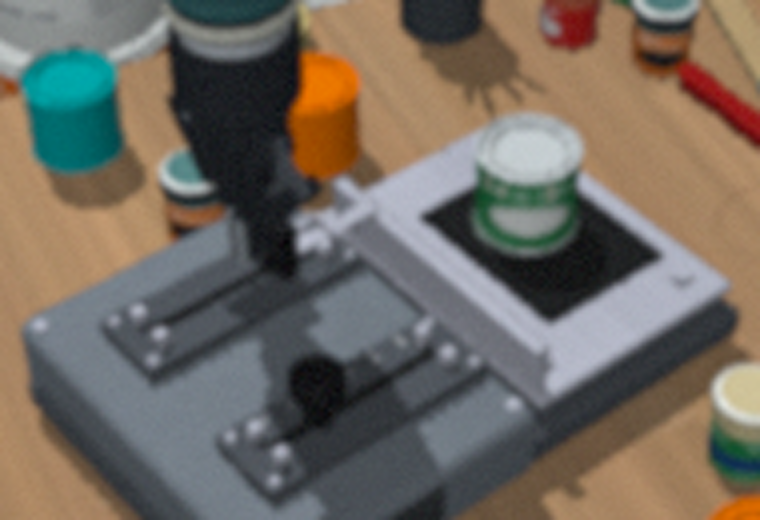

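The bar is moving with the fingers at about 5 N. I'll continue in small steps until it reaches the stop.

>>> apply_moves(
  deltas=[
    [-0.004, 0, 0, 0, 0, 0, 1],
    [-0.008, 0, 0, 0, 0, 0, 1],
    [-0.011, 0, 0, 0, 0, 0, 1],
    [-0.011, 0, 0, 0, 0, 0, 1],
  ],
)

```text
time: 2.83
tool_pos: [0.5076, 0.153, 0.0994]
tcp_rot: [-0.35, 3.121, -0.0]
wrist_force: [-0.1, -0.4, 0.3]
width: -0.004
```

>>> apply_moves(
  deltas=[
    [-0.003, 0, 0, 0, 0, 0, 1],
    [-0.005, 0, 0, 0, 0, 0, 1],
    [-0.005, 0, 0, 0, 0, 0, 1],
  ],
)

```text
time: 3.08
tool_pos: [0.5119, 0.154, 0.0993]
tcp_rot: [-0.35, 3.122, -0.0]
wrist_force: [-1.0, -0.4, 1.0]
width: 0.0
```

>>> apply_moves(
  deltas=[
    [-0.003, 0, 0, 0, 0, 0, 1],
    [-0.005, 0, 0, 0, 0, 0, 1],
    [-0.005, 0, 0, 0, 0, 0, 1],
  ],
)

```text
time: 3.33
tool_pos: [0.5153, 0.1548, 0.0991]
tcp_rot: [0.35, -3.119, 0.001]
wrist_force: [-6.3, -1.6, 5.0]
width: 0.004
```

>>> apply_moves(
  deltas=[
    [-0.003, 0, 0, 0, 0, 0, 1],
    [-0.005, 0, 0, 0, 0, 0, 1],
    [-0.005, 0, 0, 0, 0, 0, 1],
  ],
)

```text
time: 3.58
tool_pos: [0.5154, 0.1549, 0.0986]
tcp_rot: [0.348, -3.108, 0.003]
wrist_force: [-19.5, -5.9, 14.5]
width: -0.002
```

The TCP has stalled at x=0.515 while the force rose to 20 N. That puts the bar centre at about 0.533, matching the predicted home position of about 0.53. I'll back off, rise and swing clear to look.

>>> apply_moves(
  deltas=[
    [0.012, 0, 0, 0, 0, 0, 1],
    [0.03, 0, 0, 0, 0, 0, 1],
    [0.04, 0, -0.03, 0, 0, 0, 1],
    [0.04, 0, -0.07, 0, 0, 0, 1],
    [0.04, 0, -0.11, 0, 0, 0, 1],
    [0.04, 0.03, -0.14, 0, 0, 0, 1],
    [0.04, 0.07, -0.14, 0, 0, 0, 1],
    [0.04, 0.11, -0.14, 0, 0, 0, 1],
  ],
)

```text
time: 4.25
tool_pos: [0.461, 0.2568, 0.2439]
tcp_rot: [-0.344, 3.112, 0.006]
wrist_force: [0.5, 1.3, -0.5]
width: -0.003
```

>>> apply_moves(
  deltas=[
    [0, 0.04, 0, 0, 0, 0, 1],
    [0, 0.08, 0, 0, 0, 0, 1],
    [0, 0.12, 0, 0, 0, 0, 1],
    [0, 0.16, 0, 0, 0, 0, 1],
    [0, 0.18, 0, 0, 0, 0, 1],
    [0, 0.18, 0, 0, 0, 0, 1],
    [0, 0.18, 0, 0, 0, 0, 1],
  ],
)

```text
time: 4.83
tool_pos: [0.4181, 0.4318, 0.2392]
tcp_rot: [-0.354, 3.12, 0.001]
wrist_force: [1.0, -0.3, -0.3]
width: 0.0
```

```bash
python3 - <<'E'
from h import *
import cv2
print(status.read_state()["wrist_force"])
a=vision.read_camera("top")[140:300,225:365,::-1]; b=vision.read_camera("side")[170:300,180:370,::-1]
a=cv2.resize(a,(394,450),interpolation=cv2.INTER_CUBIC); b=cv2.resize(b,(400,274),interpolation=cv2.INTER_CUBIC)
o=np.zeros((450,794,3),np.uint8); o[:,:394]=a; o[:274,394:]=b; cv2.imwrite("pics/crop4.png",o)
E
```

```text
[ 0.99591492 -0.32867796 -0.2587608 ]
```

View pics/crop4.png

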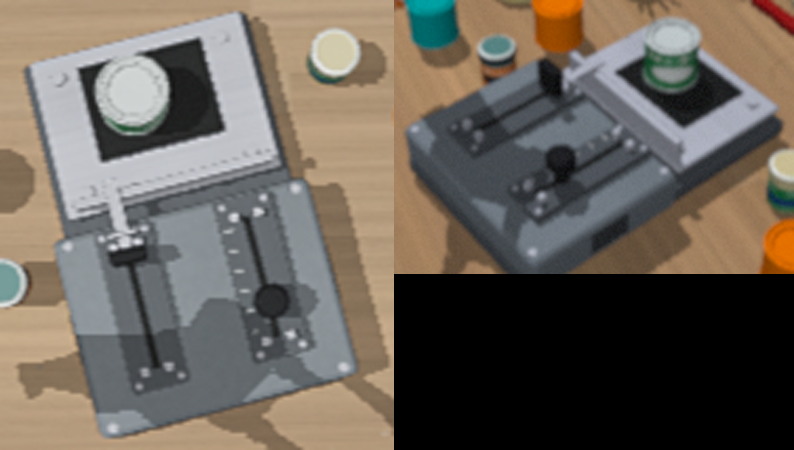

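The bar is against the far stop blocks (crop (127,250)) with its bolt through the loop into the platform. The knob (272,300) and the tin (133,90) are at the same pixels as before, and the arm is clear.

```bash
python3 -c "
from workcell import job
print(job.finish_job())"
```

```text
the job is handed in; nothing more can be done
None
```

The transport lock is set, and I handed the job in at about 5 s of the 32 s allowed; no verdict was reported. I pushed the straight bar grip in the left slot with closed fingers from behind, about 60 mm along its slot, then backed off, lifted and swung clear.

- **At the stop:** the fingers stalled at x ≈ 0.515 m while the force rose to about 20 N. That puts the bar at about 0.533 m, which agrees with the home position of about 0.53 m I worked out from the pictures. The final picture shows the bar against the far stop blocks with its bolt through the wire loop.
- **Left alone:** the round speed knob and the tin are at the same pixels as at the start, and the tin is upright.
- **Arm clear:** the wrist force was back near zero, at about 1 N.

No check failed or disagreed.

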